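# Sweep washers through the gate into the feed slot

## Task

With the fingertips, sweep the three small washers along the bench, one at a time, through the gate and fully into the feed slot, so that all three lie flat in single file inside it. Only push them, never pick them up, and leave the large washer, the nut, the standing bolt and the angle offcut where they are.

Things in the scene. Friction and masses are not known exactly. Their poses are not given: they have to be found in the camera images.
- gate (a point): Mouth of the feed slot fixed to the bench: midway between its two round gate posts (14 mm thick, 22 mm high), on the bench. Its y axis points into the slot, x across, z up. The gap is 46 mm (x -23 to +23). On the -y side two wings 14 mm high flare outwards at 45 degrees to y = -26 mm, where the opening is 100 mm wide.
- slot_end (a point): Far end of the feed slot, on its centre line on the bench, 150 mm along y from the gate, same axes. The slot between is a straight lane 46 mm wide, open on top, with the bare bench as floor; side bars 14 mm high and 12 mm thick; a 22 mm high stop bar closes this end.
- washer1_center (a point): Small thick plain steel washer lying flat on the bench: outside diameter 40 mm, hole 17 mm, 10 mm thick, about 80 g; one of three alike, in front of the gate (on its -y side). This point is at its centre, 5 mm above the bench when flat; z is its axis.
- washer2_center (a point): Small thick plain steel washer lying flat on the bench: outside diameter 40 mm, hole 17 mm, 10 mm thick, about 80 g; one of three alike, in front of the gate (on its -y side). This point is at its centre, 5 mm above the bench when flat; z is its axis.
- washer3_center (a point): Small thick plain steel washer lying flat on the bench: outside diameter 40 mm, hole 17 mm, 10 mm thick, about 80 g; one of three alike, in front of the gate (on its -y side). This point is at its centre, 5 mm above the bench when flat; z is its axis.
- big_washer_center (a point): Large steel washer, to be left alone: outside diameter 60 mm, hole 25 mm, 10 mm thick, flat among the small ones; too big for the gate. This point is at its centre, 5 mm above the bench.
- nut: Hexagon steel nut lying flat, to be left alone: 36 mm across the flats, 19 mm high. Origin at the centre of its underside.
- bolt: Steel bolt standing upright on its hexagon head (36 mm across corners, 13 mm high), shank 20 mm thick, 50 mm high in all; to be left alone. Origin at the centre of its underside, z up along the shank.
- offcut: Offcut of bare metal angle standing on end, to be left alone: L of two 30 mm legs 6 mm thick, 45 mm high, 120 g. Origin on the bench, at most 23 mm from any part of the L.
Things that resemble listed ones, but are neither listed nor needed, are in the scene too. What is shaped like the part that bears washer2_center but brown or green is not meant. What is shaped like the part that bears washer3_center but black is not meant.

How it is judged:
On the way, in this order (a step that is already met when the one before it is completed fails the run):
1. exactly one small washer is in the slot ((((y of washer1_center in the frame of gate between 0.017 and 0.15 m and x of washer1_center in the frame of gate between -0.012 and 0.012 m and height (world z) of washer1_center below 0.012 m) and not (y of washer2_center in the frame of gate between 0.017 and 0.15 m and x of washer2_center in the frame of gate between -0.012 and 0.012 m and height (world z) of washer2_center below 0.012 m) and not (y of washer3_center in the frame of gate between 0.017 and 0.15 m and x of washer3_center in the frame of gate between -0.012 and 0.012 m and height (world z) of washer3_center below 0.012 m)) or (not (y of washer1_center in the frame of gate between 0.017 and 0.15 m and x of washer1_center in the frame of gate between -0.012 and 0.012 m and height (world z) of washer1_center below 0.012 m) and (y of washer2_center in the frame of gate between 0.017 and 0.15 m and x of washer2_center in the frame of gate between -0.012 and 0.012 m and height (world z) of washer2_center below 0.012 m) and not (y of washer3_center in the frame of gate between 0.017 and 0.15 m and x of washer3_center in the frame of gate between -0.012 and 0.012 m and height (world z) of washer3_center below 0.012 m)) or (not (y of washer1_center in the frame of gate between 0.017 and 0.15 m and x of washer1_center in the frame of gate between -0.012 and 0.012 m and height (world z) of washer1_center below 0.012 m) and not (y of washer2_center in the frame of gate between 0.017 and 0.15 m and x of washer2_center in the frame of gate between -0.012 and 0.012 m and height (world z) of washer2_center below 0.012 m) and (y of washer3_center in the frame of gate between 0.017 and 0.15 m and x of washer3_center in the frame of gate between -0.012 and 0.012 m and height (world z) of washer3_center below 0.012 m)))), for 0.2 s.
2. exactly two small washers are in the slot ((((y of washer1_center in the frame of gate between 0.017 and 0.15 m and x of washer1_center in the frame of gate between -0.012 and 0.012 m and height (world z) of washer1_center below 0.012 m) and (y of washer2_center in the frame of gate between 0.017 and 0.15 m and x of washer2_center in the frame of gate between -0.012 and 0.012 m and height (world z) of washer2_center below 0.012 m) and not (y of washer3_center in the frame of gate between 0.017 and 0.15 m and x of washer3_center in the frame of gate between -0.012 and 0.012 m and height (world z) of washer3_center below 0.012 m)) or ((y of washer1_center in the frame of gate between 0.017 and 0.15 m and x of washer1_center in the frame of gate between -0.012 and 0.012 m and height (world z) of washer1_center below 0.012 m) and not (y of washer2_center in the frame of gate between 0.017 and 0.15 m and x of washer2_center in the frame of gate between -0.012 and 0.012 m and height (world z) of washer2_center below 0.012 m) and (y of washer3_center in the frame of gate between 0.017 and 0.15 m and x of washer3_center in the frame of gate between -0.012 and 0.012 m and height (world z) of washer3_center below 0.012 m)) or (not (y of washer1_center in the frame of gate between 0.017 and 0.15 m and x of washer1_center in the frame of gate between -0.012 and 0.012 m and height (world z) of washer1_center below 0.012 m) and (y of washer2_center in the frame of gate between 0.017 and 0.15 m and x of washer2_center in the frame of gate between -0.012 and 0.012 m and height (world z) of washer2_center below 0.012 m) and (y of washer3_center in the frame of gate between 0.017 and 0.15 m and x of washer3_center in the frame of gate between -0.012 and 0.012 m and height (world z) of washer3_center below 0.012 m)))), for 0.2 s.
3. all three small washers are in the slot (y of washer1_center in the frame of gate between 0.017 and 0.15 m and x of washer1_center in the frame of gate between -0.012 and 0.012 m and height (world z) of each of washer1_center, washer2_center, washer3_center below 0.012 m and y of washer2_center in the frame of gate between 0.017 and 0.15 m and x of washer2_center in the frame of gate between -0.012 and 0.012 m and y of washer3_center in the frame of gate between 0.017 and 0.15 m and x of washer3_center in the frame of gate between -0.012 and 0.012 m), for 0.2 s.
At the end, for the whole second after the job is handed in: All three small washers lie flat (within 0.15 rad) and at rest in the slot, each centre at least 17 mm past the gate mouth (whole washer through, 3 mm allowed) and between the side bars; the large washer, nut, bolt and offcut are within 15 mm of where they began, bolt and offcut upright (all of step 3 and linear speed of each of washer1, washer2, washer3 below 0.01 m/s and angle between each of washer1_center, washer2_center, washer3_center's own z axis and vertical below 0.15 rad and not (distance of any of big_washer_center, nut, bolt, offcut from where it was at the start of the episode above 0.015 m or angle between any of bolt, offcut's own z axis and vertical above 0.5 rad)); the robot touches nothing.
It fails at once if a small washer is lifted off the bench or carried (its centre rises above 13 mm) (height (world z) of any of washer1_center, washer2_center, washer3_center above 0.013 m).
It fails at once if the large washer, the nut, the bolt or the angle offcut is pushed more than 15 mm, or the bolt or offcut tipped over (distance of any of big_washer_center, nut, bolt, offcut from where it was at the start of the episode above 0.015 m or angle between any of bolt, offcut's own z axis and vertical above 0.5 rad).
It also fails if it takes over 72 s, if anything falls off the work surface, if the arm or the gripper's body presses on something with over 40 N, if the wrist force passes 120 N, or if a joint passes its speed limit or range.

## Robot

A 7-joint arm with a two-finger parallel gripper is mounted at the origin on the work surface. World frame = base frame: x ahead of the robot, y to its left, z up, the work surface at z = 0. Lengths are in m, angles in rad, forces in N, time in s.
With the tool pointing down it reaches from about 0.425 to 0.925 m from the base axis. Payload 6.8 kg.
Tool frame: the origin (TCP) lies at the very end of the fingers, on their centre line; the grasp point (between the pads) lies 19 mm behind it; x points along the fingers, y is the direction in which the jaws open and shut, and the axes are right-handed (so a half turn about x gives the same grasp; the last joint's range is limited). The gripper opens to 85 mm and grips with 20 to 120 N. Pads are 22 mm wide; open, the fingers measure 114 mm over their backs; the gripper's body (76 mm by 85 mm) begins 54 mm behind the grasp point. The pads swing forward as they close: fully open they stand 13 mm farther back than shut.
Start: joints at [1.082, 0.477, 0.022, 1.555, -0.011, 1.109, -0.083], TCP at [0.251, -0.627, 0.231] pointing down, gripper open.
Joint ranges: [-2.96, 2.96], [-0.34, 2.1], [-1.41, 1.46], [0.24, 2.44], [-1.37, 4.51], [0.17, 1.92], [-2.96, 2.96]. Speed limits (rad/s): [2.39, 2.39, 3.14, 3.14, 3.14, 3.14, 3.14].

## Interface

Orientations are given as a rotation vector (axis times angle).
In Python, from bench import get_obs, grab_frame, camera_info, hand_in gives the robot as it stands.
- The arm moves only by the tool apply_moves, never from a script. Its argument "series" is text: rows parted by semicolons, each of 7 numbers parted by spaces: the turn, a rotation vector about the tool's x, y, z in rad, then the shift along the tool's x, y, z in m, then the opening, from 0 (shut) to 1 (fully open). In form: wx wy wz tx ty tz hand; .... A call has 1 to 12 rows; each row is the pose to reach, as a shift and turn from the pose commanded when the call began, along the tool's axes at that moment; what a row does not reach only later rows make up. A row lasts 1/8 s, in which the tool goes at most 62.5 mm and 10.7 degrees, less where a joint would pass 70% of its speed; a pose out of reach is approached as far as the arm can. A call with a gripper value outside its range is refused whole. The fingers move at their own pace and stop on an object; "force" is the grip in N (left out, the last holds). Time passes only in rows, so rows that repeat a pose let the fingers close. It gives the time, the measured TCP pose, the force and the opening at its end, in the units of the state.
- get_obs(): the state, without advancing time (a new reading comes with each control period).
- grab_frame(name): name is "side" or "top" or "wrist"; returns the picture (384x512x3 uint8, blue, green, red); there is no depth.
- camera_info(name): a dict with "fov_y" (degrees; the focal length in pixels is half the picture's height over the tangent of half this angle, whatever the lens; pixels are square), "cx", "cy" (the principal point, pixels), "rvec" (rotation vector, rad) and "tvec" (3), from world to camera coordinates, as OpenCV has them. Camera axes: x right, y down, z forward; pixel columns grow to the right and rows downward; lengths in m; the calibration is good to about 2 mm. A picture is of the moment at which its call begins: read the wrist's pose just before it. camera_info takes no time and is no camera call; for the wrist camera it gives the pose at the moment of the call.
- hand_in(): hands the job in, once; it reports no verdict.
The state is a dict: "clock": time; "joints": joint angles; "qvel": joint speeds; "tau": joint torques, N m; "tcp_pos": TCP position; "orientation": TCP orientation; "contact_force": force on the tool from outside, world axes, zero at the start; "moment": the same for the moment, N m; "grip_width": finger opening in m.
Only numpy, scipy, OpenCV 4.12 (cv2) and the standard library are available. Lean on these libraries where they do the work, as an engineer would, in place of code of your own. Each camera call takes 0.05 s, during which the arm holds its last target.

## Working session

There is one attempt and no reset: what is moved stays moved. The work goes in short steps, Python scripts to look and compute and a tool call to move; the robot and the scene stay as the last step left them, time stands still between calls to the robot, and variables do not carry over. Pictures are saved under pics/ and viewed, and the job is handed in when it is done.

Besides the shell and the picture viewer there is one more tool, called after "Call:" as a command line: name --argument value ..., lists and objects as JSON in quotes. apply_moves: Moves the arm, as the interface text tells. Its arguments: {"type":"object","properties":{"series":{"type":"string"},"force":{"type":"number"}},"required":["series"]}

```bash
ls; mkdir -p pics; python3 - <<'E'
from bench import *
import cv2
print(get_obs())
for n in ("top","side","wrist"):
    c=camera_info(n);print(n,c)
    cv2.imwrite(f"pics/{n}0.png",grab_frame(n))
E
```

```text
pics
{'clock': 0.0, 'joints': array([ 1.0818913 ,  0.47782778,  0.02228289,  1.55649179, -0.01148059,
        1.10931822, -0.08308572]), 'qvel': array([-0.00133415, -0.00059708,  0.00090915,  0.00169151, -0.00053758,
       -0.00205866,  0.00044326]), 'tau': array([-1.24675244e-03, -5.96459699e+01,  1.60714701e+00, -2.81201327e+01,
        1.24574019e-02,  9.35408782e-03,  8.25244172e-06]), 'tcp_pos': array([ 0.25065529, -0.62606382,  0.23028905]), 'orientation': array([ 2.01319155,  0.3901134 , -2.01420713]), 'contact_force': array([ 0.63229037, -0.0975643 , -0.01731572]), 'moment': array([-0.03012903, -0.00758282,  0.02688268]), 'grip_width': 0.08547830264237953}
top {'fov_y': 54.058076421491826, 'cx': 253.2738467004769, 'cy': 186.85442387500743, 'rvec': array([ 2.15943655, -2.17471516,  0.13016896]), 'tvec': array([0.02845682, 0.54391559, 0.63383582])}
side {'fov_y': 56.29735781011307, 'cx': 256.13175175673655, 'cy': 188.6070103829407, 'rvec': array([ 2.25819915, -0.79077465,  0.34936291]), 'tvec': array([-0.40200224,  0.31505698,  0.43756015])}
wrist {'fov_y': 65.77188533133881, 'cx': 250.55986577691658, 'cy': 187.54544262671783, 'rvec': array([-2.37707336,  1.6090141 ,  0.25831445]), 'tvec': array([-0.67386582, -0.03994584,  0.38010801])}
```

View pics/top0.png

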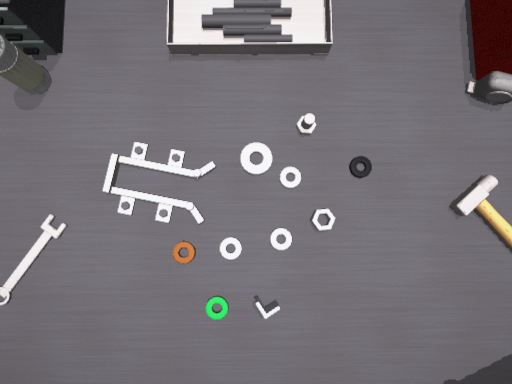

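View pics/side0.png

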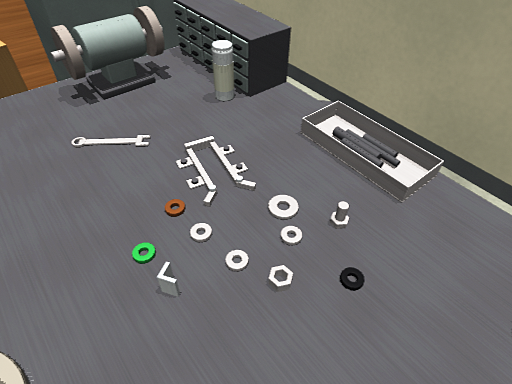

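View pics/wrist0.png

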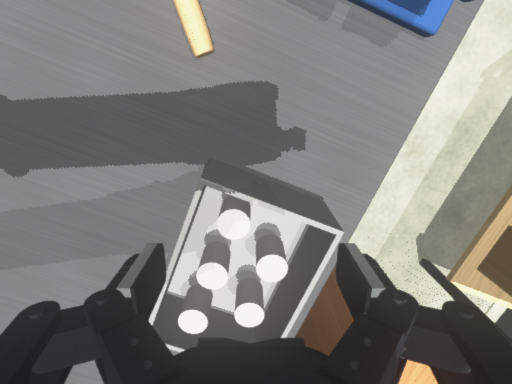

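The top view shows three bare-steel small washers at about (290,177), (281,239) and (231,248). The brown (184,252), green (217,308) and black (361,166) ones are excluded by colour, and the big washer at (257,158) is excluded by size. The gate is at about (195,190), with the slot running left. Next I'll measure.

```bash
cat > h.py <<'E'
import numpy as np, cv2
from bench import *
def cam(n):
    c=camera_info(n); f=192/np.tan(np.radians(c['fov_y'])/2)
    K=np.array([[f,0,c['cx']],[0,f,c['cy']],[0,0,1]]); R=cv2.Rodrigues(c['rvec'])[0]
    return K,R,np.array(c['tvec']),c
def ray(n,p,z):
    K,R,t,_=cam(n); d=R.T@np.linalg.inv(K)@np.array([p[0],p[1],1.]); o=-R.T@t
    return (o+d*(z-o[2])/d[2])
def proj(n,P):
    K,R,t,_=cam(n); return cv2.projectPoints(np.array(P,float).reshape(-1,3),cv2.Rodrigues(R)[0],t,K,None)[0].reshape(-1,2)
def blobs(n,im,th=150,amin=40):
    g=(im.min(axis=2)>th).astype(np.uint8)
    cs,_=cv2.findContours(g,cv2.RETR_EXTERNAL,cv2.CHAIN_APPROX_NONE)
    return [c for c in cs if cv2.contourArea(c)>amin]
E
python3 - <<'E'
from h import *
im=cv2.imread('pics/top0.png')
K,R,t,_=cam('top');print('cam pos',-R.T@t)
for c in blobs('top',im):
    (u,v),r=cv2.minEnclosingCircle(c)
    if not(90<u<350 and 90<v<330):continue
    P=ray('top',(u,v),.01); Q=ray('top',(u+r,v),.01)
    print((round(u,1),round(v,1)),round(cv2.contourArea(c)),P.round(4),'diam',round(2000*np.linalg.norm(Q-P),1))
side=cv2.imread('pics/side0.png')
for c in blobs('side',side):
    (u,v),(w,h),a=cv2.minAreaRect(c)
    if not(130<u<370 and 130<v<310):continue
    print('s',(round(u,1),round(v,1)),round(cv2.contourArea(c)),ray('side',(u,v),.005).round(4))
a=cv2.resize(im[110:330,95:375],None,fx=2.8,fy=2.7,interpolation=cv2.INTER_CUBIC)
cv2.imwrite('pics/crop0.png',a)
E
```

```text
cam pos [0.46959524 0.02991487 0.69064262]
(267.2, 306.4) 114 [0.3348 0.0015 0.01  ] diam 42.4
(230.1, 248.0) 371 [0.4367 0.0666 0.01  ] diam 40.4
(281.0, 238.5) 358 [ 0.4528 -0.0245  0.01  ] diam 40.3
(323.5, 219.0) 357 [ 0.4872 -0.1019  0.01  ] diam 43.1
(157.4, 203.8) 1114 [0.5167 0.198  0.01  ] diam 174.8
(290.2, 176.6) 339 [ 0.5649 -0.0431  0.01  ] diam 39.9
(110.2, 172.6) 237 [0.5742 0.285  0.01  ] diam 72.1
(256.0, 157.5) 787 [0.6006 0.019  0.01  ] diam 60.2
(166.5, 162.5) 1054 [0.5923 0.183  0.01  ] diam 177.7
(306.5, 122.5) 263 [ 0.6661 -0.0753  0.01  ] diam 39.1
s (280.5, 275.0) 352 [ 0.4955 -0.0929  0.005 ]
s (168.4, 271.3) 110 [0.3508 0.0308 0.005 ]
s (236.5, 259.0) 318 [ 0.4561 -0.0212  0.005 ]
s (291.0, 234.0) 258 [ 0.5688 -0.0403  0.005 ]
s (200.5, 231.0) 264 [0.4403 0.0697 0.005 ]
s (339.2, 218.8) 67 [ 0.6678 -0.0713  0.005 ]
s (343.0, 204.5) 57 [ 0.7023 -0.0509  0.005 ]
s (283.0, 205.5) 490 [0.6049 0.022  0.005 ]
s (209.1, 195.6) 56 [0.5038 0.1356 0.005 ]
s (247.0, 182.4) 42 [0.5887 0.1183 0.005 ]
s (193.8, 172.8) 374 [0.5156 0.2129 0.005 ]
s (229.8, 157.6) 316 [0.6074 0.2061 0.005 ]
s (198.6, 140.8) 68 [0.5848 0.3018 0.005 ]
```

View pics/crop0.png

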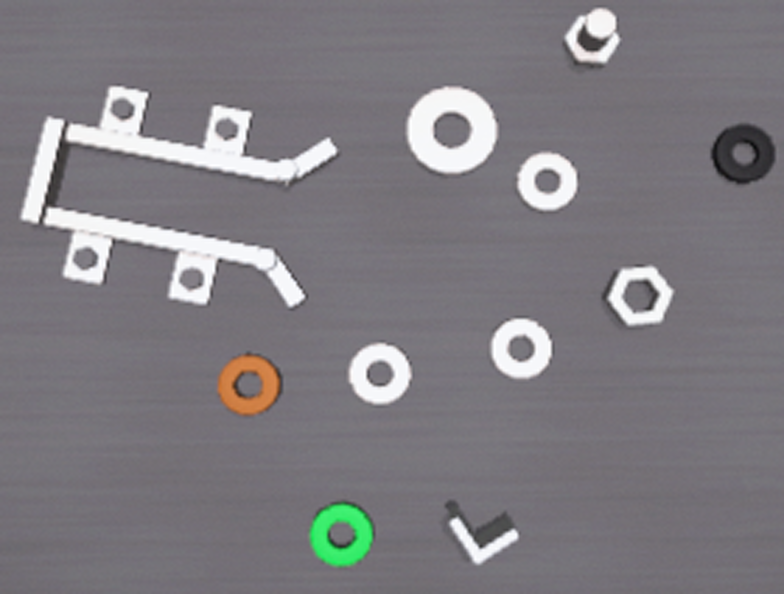

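```bash
python3 - <<'E'
from h import *
im=cv2.imread('pics/top0.png')
g=im.min(axis=2)
# inner edges per column: scan from the lane centre outward
def lane(u): return 183+(u-120)*(12/70)
U=[];L=[]
for u in range(126,186,3):
    vc=int(lane(u)); 
    v=vc
    while g[v,u]<150: v-=1
    U.append(ray('top',(u,v+.5),.014))
    v=vc
    while g[v,u]<150: v+=1
    L.append(ray('top',(u,v-.5),.014))
U=np.array(U)[:,:2];L=np.array(L)[:,:2]
for X in(U,L):
    l=cv2.fitLine(X.astype(np.float32),cv2.DIST_HUBER,0,.01,.01).ravel(); print(l, np.degrees(np.arctan2(l[1],l[0])))
d=(U.mean(0)-L.mean(0)); print('gap',d,np.linalg.norm(d))
p1=ray('top',(95+288/2.8,110+172/2.7),.022);p2=ray('top',(95+267/2.8,110+258/2.7),.022)
print('posts',p1,p2,(p1+p2)/2,np.linalg.norm(p1-p2))
print('stop',ray('top',(110.2,172.6),.022))
for n,x0,y0,w,h in(('side',170,125,140,170),):
    s=cv2.imread('pics/side0.png')[y0:y0+h,x0:x0+w];cv2.imwrite('pics/side0c.png',cv2.resize(s,None,fx=4,fy=3.5,interpolation=cv2.INTER_CUBIC))
E
```

```text
[0.20383175 0.97900593 0.5820584  0.21453105] 78.23888
[0.21012205 0.97767514 0.5338475  0.20475872] 77.87049
gap [0.04640442 0.00101733] 0.04641557316789456
posts [0.56945391 0.12374758 0.022     ] [0.51238437 0.13653532 0.022     ] [0.54091914 0.13014145 0.022     ] 0.05848468645312317
stop [0.57245275 0.28056962 0.022     ]
```

View pics/side0c.png

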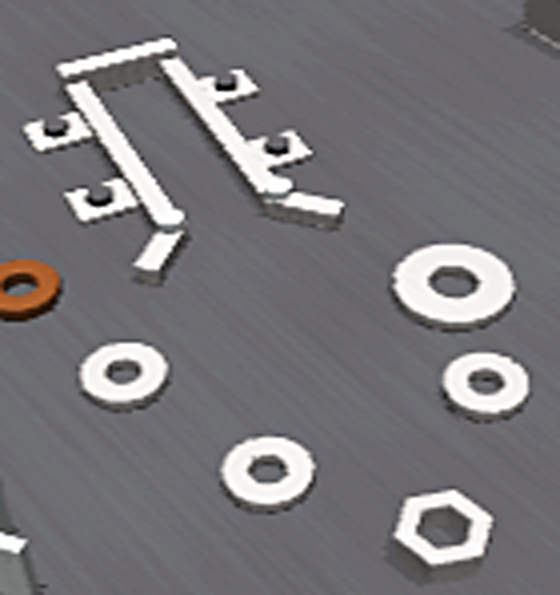

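```bash
cat >> h.py <<'E'
from scipy.spatial.transform import Rotation as Ro
G=np.array([.541,.130]); TH=np.radians(78.05)
gy=np.array([np.cos(TH),np.sin(TH)]); gx=np.array([gy[1],-gy[0]])
def g2w(p): return G+p[0]*gx+p[1]*gy
def w2g(P): d=np.array(P)[:2]-G; return np.array([d@gx,d@gy])
def plan(p,dirg,z,world=False):
    """print tool-frame rotvec+shift to gate-frame point p, tool z axis or -z along push dir dirg (gate frame)"""
    o=get_obs(); R0=Ro.from_rotvec(o['orientation']); P0=o['tcp_pos']
    d=dirg[0]*gx+dirg[1]*gy; d=d/np.linalg.norm(d)
    X=np.array([0,0,-1.]); best=None
    for s in(1,-1):
        Z=np.array([*(s*d),0]); Y=np.cross(Z,X)
        R=Ro.from_matrix(np.c_[X,Y,Z]); rv=(R0.inv()*R).as_rotvec()
        print('  sign',s,'rot',rv.round(3),'deg',np.degrees(np.linalg.norm(rv)).round(0))
    W=np.array([*g2w(p),z]); print('world tgt',W.round(4),'r',np.hypot(W[0],W[1]).round(3),'shift tool',R0.inv().apply(W-P0).round(4))
    print('tcp',P0.round(4),'gate',w2g(P0).round(4),'j7',o['joints'][6].round(2),'F',o['contact_force'].round(1),'w',o['grip_width'].round(4),'t',o['clock'])
def findw():
    im=grab_frame('top')
    out=[]
    for c in blobs('top',im):
        (u,v),r=cv2.minEnclosingCircle(c); P=ray('top',(u,v),.01)
        if 60<u<380 and 90<v<330: out.append(((round(u),round(v)),cv2.contourArea(c),(1000*w2g(P)).round(1)))
    return im,out
E
python3 - <<'E'
from h import *
im=cv2.imread('pics/top0.png')
for n,p in dict(A=(230.1,248),B=(281,238.5),C=(290.2,176.6),big=(256,157.5),nut=(323.5,219),bolt=(306.5,124),off=(267,306),brown=(184,252)).items(): print(n,(1000*w2g(ray('top',p,.01))).round(1))
for p in((214.5,187),(239.5,178.4)): print('side post',ray('side',p,.022))
plan((-.072,-.210),(54,119),.10)
E
```

```text
A [-88.9 -83.5]
B [ -54.2 -169.5]
C [  59.2 -164.5]
big [ 81.3 -96.2]
nut [  -4.6 -238. ]
bolt [ 162.1 -175.5]
off [-174.5 -167.9]
brown [-112.1   -4.5]
side post [0.5177492  0.13476529 0.022     ]
side post [0.57298213 0.12368666 0.022     ]
  sign 1 rot [2.586e+00 2.000e-03 0.000e+00] deg 148.0
  sign -1 rot [-0.555 -0.     0.001] deg 32.0
world tgt [ 0.4271 -0.0605  0.1   ] r 0.431 shift tool [ 0.1312 -0.4594 -0.374 ]Traceback (most recent call last):
  File "<stdin>", line 5, in <module>
  File "h.py", line 31, in plan
    print('tcp',P0.round(4),'gate',w2g(P0).round(4),'j7',o['joints'][6].round(2),'F',o['contact_force'].round(1),'w',o['grip_width'].round(4),'t',o['clock'])
                                                                                                                     ^^^^^^^^^^^^^^^^^^^^^
AttributeError: 'float' object has no attribute 'round'
```

Call:
apply_moves --series "-0.1 0 0 0.02 -0.04 -0.03 0.1; -0.2 0 0 0.04 -0.09 -0.07 0.1; -0.3 0 0 0.06 -0.14 -0.11 0.1; -0.4 0 0 0.08 -0.19 -0.15 0.1; -0.5 0 0 0.1 -0.24 -0.19 0.1; -0.555 0 0 0.12 -0.29 -0.23 0.1; -0.555 0 0 0.131 -0.34 -0.27 0.1; -0.555 0 0 0.131 -0.38 -0.31 0.1; -0.555 0 0 0.131 -0.42 -0.34 0.1; -0.555 0 0 0.131 -0.445 -0.36 0.1; -0.555 0 0 0.131 -0.459 -0.374 0.1; -0.555 0 0 0.131 -0.459 -0.374 0.1"

```text
clock: 1.65
tcp_pos: [0.4281, -0.0601, 0.1004]
orientation: [1.658, 0.841, -1.657]
contact_force: [-1.0, -0.3, -0.2]
grip_width: 0.0086
```

```bash
sed -i "s/o\['grip_width'\].round(4)/round(o['grip_width'],4)/" h.py; python3 - <<'E'
from h import *
plan((-.072,-.210),(54,119),.02)
im=grab_frame('side'); p=proj('side',[get_obs()['tcp_pos']])[0]; print(p)
cv2.imwrite('pics/side1.png',cv2.resize(im[120:330,100:380],None,fx=2.8,fy=2.8))
E
```

```text
sign 1 rot [-3.139e+00  0.000e+00 -1.000e-03] deg 180.0
  sign -1 rot [ 0.003 -0.001 -0.   ] deg 0.0
world tgt [ 0.4271 -0.0605  0.02  ] r 0.431 shift tool [ 0.0804 -0.0006  0.001 ]
tcp [ 0.4281 -0.0601  0.1004] gate [-0.0711 -0.2094] j7 -0.79 F [-1.  -0.3 -0.2] w 0.0086 t 1.65
[236.03310285 251.21978325]
```

View pics/side1.png

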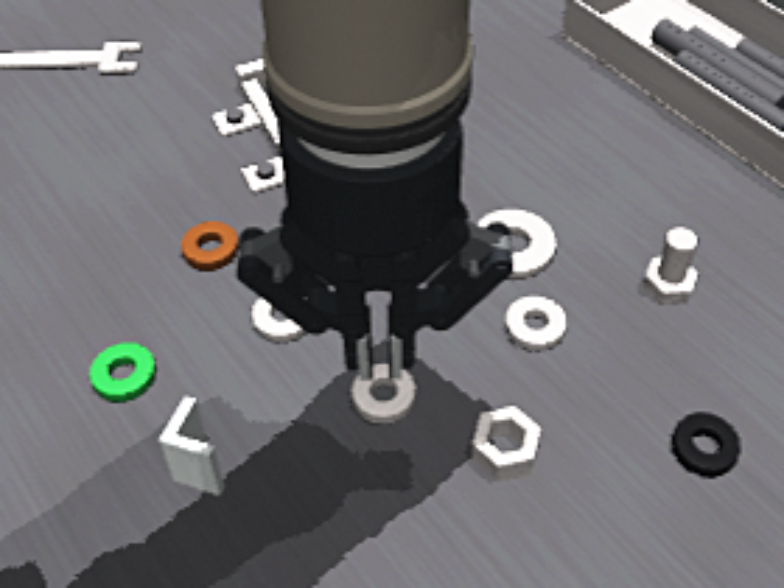

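Call:
apply_moves --series "0 0 0 0.04 0 0 0.1; 0 0 0 0.075 0 0 0.1; 0 0 0 0.095 0 0 0.1; 0 0 0 0.095 0 0 0.1"

```text
clock: 2.2
tcp_pos: [0.4258, -0.0628, 0.0042]
orientation: [1.658, 0.839, -1.665]
contact_force: [-0.0, -0.2, 0.3]
grip_width: 0.0085
```

```bash
python3 - <<'E'
from h import *
plan((-.072,-.210),(54,119),.005)
im=grab_frame('side'); t=get_obs()['tcp_pos']
for n in('side','top'): print(n,proj(n,[t])[0])
cv2.imwrite('pics/side2.png',cv2.resize(im[190:310,150:310],None,fx=5,fy=5,interpolation=cv2.INTER_CUBIC))
im=grab_frame('top')
cv2.imwrite('pics/top2.png',cv2.resize(im[130:330,150:410],None,fx=3,fy=3,interpolation=cv2.INTER_CUBIC))
E
```

```text
sign 1 rot [ 3.139  0.004 -0.004] deg 180.0
  sign -1 rot [-0.002  0.003  0.003] deg 0.0
world tgt [ 0.4271 -0.0605  0.005 ] r 0.431 shift tool [-0.0008 -0.0003 -0.0026]
tcp [ 0.4258 -0.0628  0.0042] gate [-0.0728 -0.2125] j7 -0.91 F [-0.  -0.2  0.3] w 0.0085 t 2.2
side [237.29213924 285.06709778]
top [302.15331767 252.95353314]
```

View pics/side2.png

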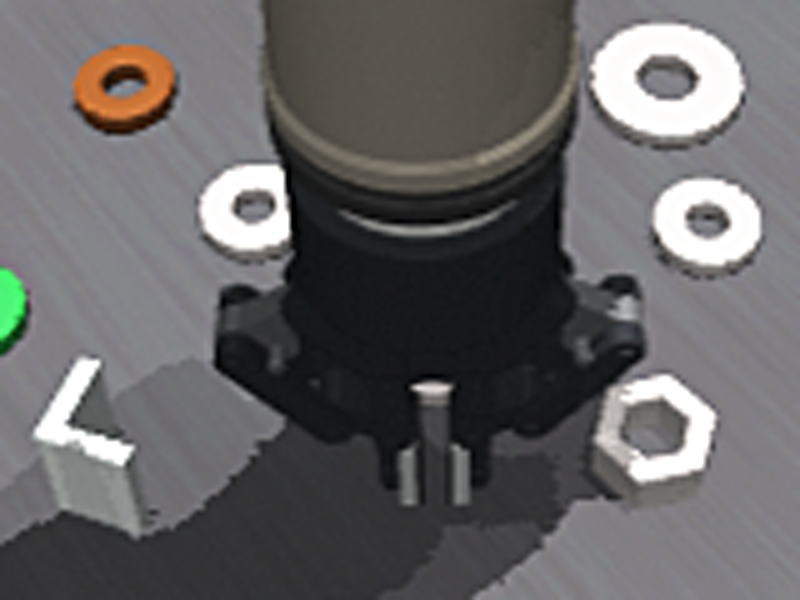

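View pics/top2.png

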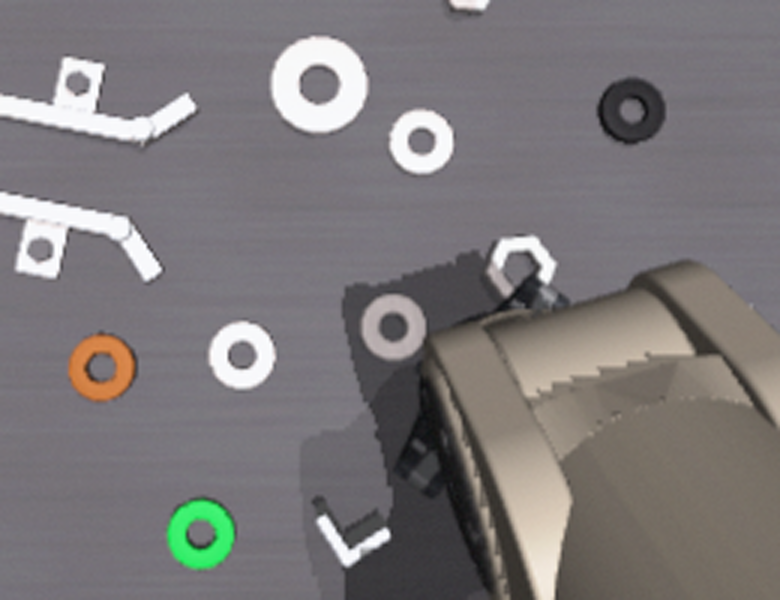

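Call:
apply_moves --series "0 0 0 0 0 -0.008 0.1; 0 0 0 0 0 -0.017 0.1; 0 0 0 0 0 -0.026 0.1; 0 0 0 0 0 -0.035 0.1; 0 0 0 0 0 -0.045 0.1; 0 0 0 0 0 -0.055 0.1; 0 0 0 0 0 -0.065 0.1; 0 0 0 0 0 -0.075 0.1; 0 0 0 0 0 -0.085 0.1; 0 0 0 0 0 -0.095 0.1; 0 0 0 0 0 -0.104 0.1; 0 0 0 0 0 -0.11 0.1"

```text
clock: 3.8
tcp_pos: [0.4931, 0.0276, 0.0053]
orientation: [1.66, 0.839, -1.659]
contact_force: [-0.4, 0.2, 0.9]
grip_width: 0.0087
```

```bash
python3 - <<'E'
from h import *
plan((-.013,-.0785),(54,119),.005)
im,o=findw(); print(*o,sep='\n')
cv2.imwrite('pics/top3.png',cv2.resize(im[130:330,100:360],None,fx=3,fy=3,interpolation=cv2.INTER_CUBIC))
s=grab_frame('side');cv2.imwrite('pics/side3.png',cv2.resize(s[130:290,150:350],None,fx=4,fy=3.75,interpolation=cv2.INTER_CUBIC))
E
```

```text
sign 1 rot [ 3.141 -0.     0.   ] deg 180.0
  sign -1 rot [-0. -0. -0.] deg 0.0
world tgt [0.512  0.0559 0.005 ] r 0.515 shift tool [ 0.0003 -0.0016 -0.034 ]
tcp [0.4931 0.0276 0.0053] gate [-0.0256 -0.1101] j7 -1.06 F [-0.4  0.2  0.9] w 0.0087 t 3.8
((166, 226), 1699.5, array([-72.9,  38.4]))
((308, 199), 674.0, array([  25.2, -203. ]))
((242, 181), 419.0, array([ 34.4, -80.3]))
((110, 173), 238.0, array([  0.4, 158.6]))
((253, 153), 255.0, array([ 88.4, -89.1]))
((166, 164), 1053.5, array([37.3, 62.9]))
((306, 122), 263.0, array([ 164.9, -175. ]))
```

View pics/top3.png

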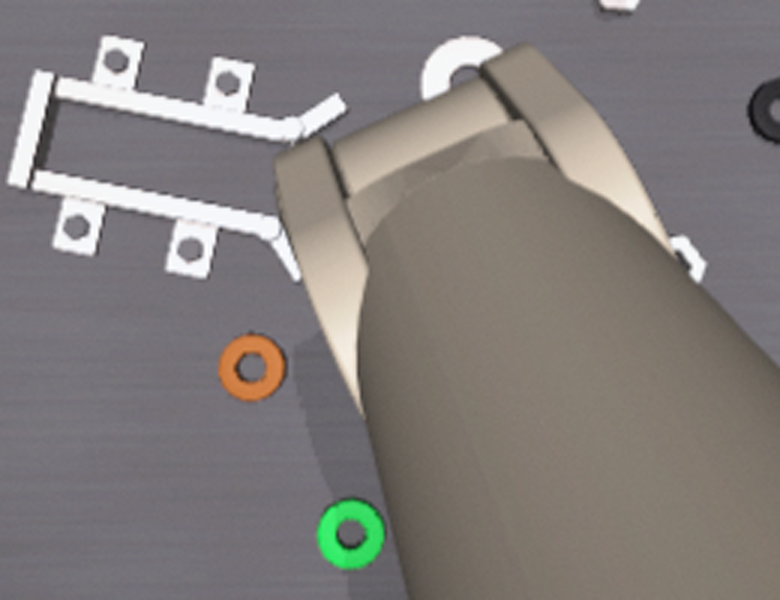

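View pics/side3.png

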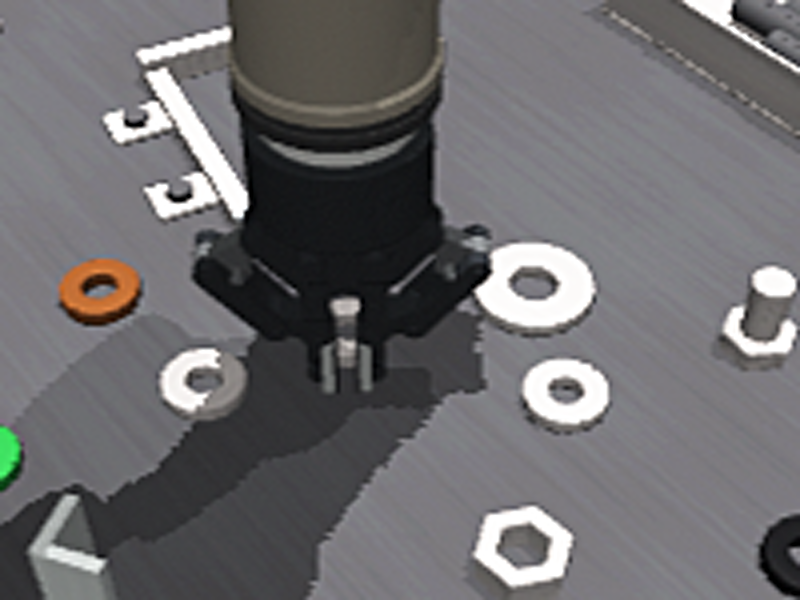

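Call:
apply_moves --series "0 0 0 0 0 -0.007 0.1; 0 0 0 0 -0.001 -0.015 0.1; 0 0 0 0 -0.001 -0.023 0.1; 0 0 0 0 -0.001 -0.03 0.1; 0 0 0 0 -0.001 -0.033 0.1; 0 0 0 0 -0.001 -0.033 0.1; 0 0 0 0 -0.001 -0.01 0.1; 0 0 0 -0.04 -0.001 0.02 0.1; 0 0 0 -0.08 -0.001 0.07 0.1;  0 0 0 -0.08 -0.001 0.13 0.1; 0 0 0 -0.08 0 0.18 0.1; 0 0 0 -0.08 0 0.18 0.1"

```text
clock: 5.4
tcp_pos: [0.3812, -0.122, 0.0849]
orientation: [1.662, 0.833, -1.669]
contact_force: [0.3, -0.0, 0.0]
grip_width: 0.0083
```

```bash
python3 - <<'E'
from h import *
im,o=findw(); print(*o,sep='\n')
plan((0,-.100),(0,1),.05)
cv2.imwrite('pics/top4.png',cv2.resize(im[130:330,100:360],None,fx=3,fy=3,interpolation=cv2.INTER_CUBIC))
s=grab_frame('side');cv2.imwrite('pics/side4.png',cv2.resize(s[130:290,150:350],None,fx=4,fy=3.75,interpolation=cv2.INTER_CUBIC))
E
```

```text
((267, 306), 113.5, array([-175.1, -168.4]))
((230, 248), 372.0, array([-88.9, -83.4]))
((324, 219), 358.0, array([  -4.6, -238. ]))
((157, 204), 1118.5, array([-39.2,  61.9]))
((224, 197), 353.0, array([ -1.7, -53.2]))
((290, 177), 339.0, array([  59.2, -164.4]))
((110, 173), 238.0, array([  0.4, 158.6]))
((256, 158), 788.0, array([ 81.3, -96.2]))
((166, 164), 1055.5, array([37.3, 62.9]))
((306, 122), 263.0, array([ 164.9, -175. ]))
  sign 1 rot [ 2.71e+00  1.00e-03 -2.00e-03] deg 155.0
  sign -1 rot [-0.432  0.001  0.001] deg 25.0
world tgt [0.5203 0.0322 0.05  ] r 0.521 shift tool [ 0.0349  0.0187 -0.204 ]
tcp [ 0.3834 -0.1202  0.0852] gate [-0.1024 -0.2774] j7 -0.64 F [ 0.6  0.9 -0.3] w 0.0084 t 5.45
```

View pics/top4.png

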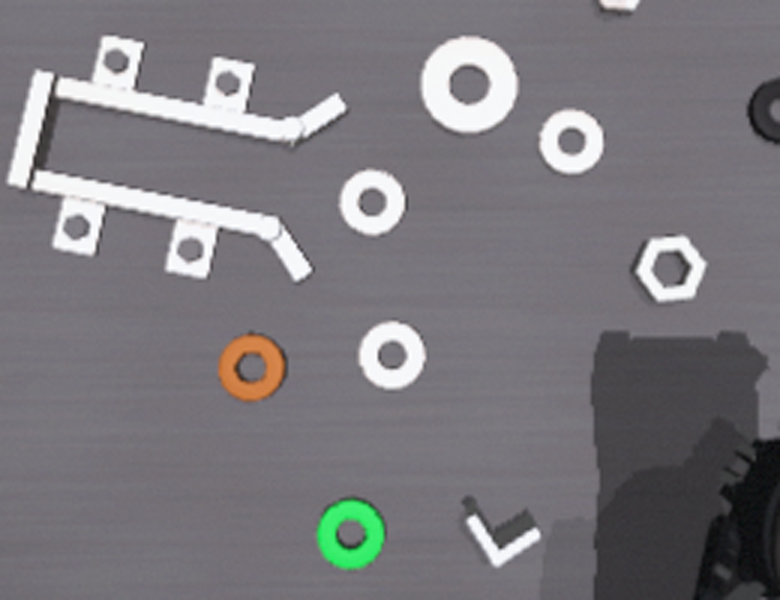

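View pics/side4.png

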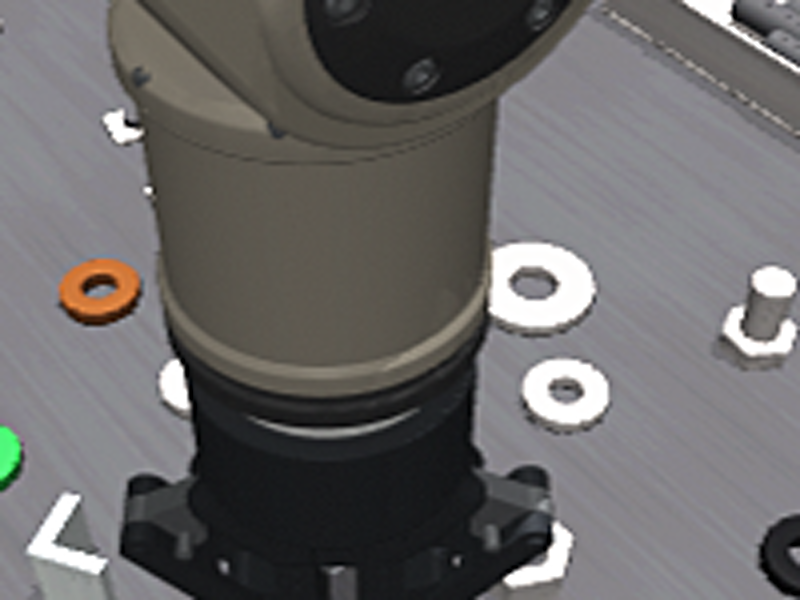

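Call:
apply_moves --series "-0.1 0 0 0 0.003 -0.03 0; -0.2 0 0 0 0.006 -0.07 0; -0.3 0 0 0.01 0.011 -0.12 0; -0.4 0 0 0.02 0.015 -0.17 0; -0.432 0 0 0.035 0.0187 -0.2 0; -0.432 0 0 0.035 0.0187 -0.204 0; -0.432 0 0 0.06 0.0187 -0.204 0; -0.432 0 0 0.06 0.0187 -0.204 0"

```text
clock: 6.5
tcp_pos: [0.5201, 0.0347, 0.0242]
orientation: [1.354, 1.108, -1.361]
contact_force: [-0.1, 0.2, 0.7]
grip_width: -0.0002
```

```bash
python3 - <<'E'
from h import *
plan((-.001,.011),(0,1),.004)
E
```

```text
sign 1 rot [-3.136e+00 -6.000e-03  3.000e-03] deg 180.0
  sign -1 rot [0.006 0.002 0.004] deg 0.0
world tgt [0.5423 0.141  0.004 ] r 0.56 shift tool [ 0.0201  0.0004 -0.1086]
tcp [0.5201 0.0347 0.0242] gate [-0.0008 -0.0976] j7 -0.69 F [-0.1  0.2  0.7] w -0.0002 t 6.5
```

Call:
apply_moves --series "0 0 0 0.012 0 0 0; 0.006 0 0 0.02 0 0 0; 0.006 0 0 0.02 0 -0.01 0; 0.006 0 0 0.02 0 -0.022 0; 0.006 0 0 0.02 0 -0.034 0; 0.006 0 0 0.02 0 -0.046 0; 0.006 0 0 0.02 0 -0.058 0; 0.006 0 0 0.02 0 -0.07 0; 0.006 0 0 0.02 0 -0.082 0; 0.006 0 0 0.02 0 -0.094 0; 0.006 0 0 0.02 0 -0.103 0; 0.006 0 0 0.02 0 -0.108 0"

```text
clock: 8.0
tcp_pos: [0.5437, 0.142, 0.0052]
orientation: [1.361, 1.104, -1.361]
contact_force: [-0.4, -1.0, 1.0]
grip_width: 0.0001
```

```bash
python3 - <<'E'
from h import *
plan((-.001,.011),(0,1),.004)
E
```

```text
sign 1 rot [-3.141 -0.    -0.   ] deg 180.0
  sign -1 rot [ 0.001 -0.     0.   ] deg 0.0
world tgt [0.5423 0.141  0.004 ] r 0.56 shift tool [ 0.0012 -0.0011  0.0013]
tcp [0.5437 0.142  0.0052] gate [0.0001 0.0123] j7 -0.88 F [-0.4 -1.   1. ] w 0.0001 t 8.0
```

Call:
apply_moves --series "0 0 0 0 0 0 0; 0 0 0 0 0 0.01 0; 0 0 0 0 0 0.03 0; 0 0 0 -0.03 0 0.05 0; 0 0 0 -0.07 0 0.09 0.1; 0 0 0 -0.1 0 0.14 0.1; 0 0 0 -0.1 0 0.18 0.1; 0 0 0 -0.1 0 0.21 0.1; 0 0 0 -0.1 0 0.21 0.1"

```text
clock: 9.12
tcp_pos: [0.4984, -0.0691, 0.1051]
orientation: [1.364, 1.098, -1.368]
contact_force: [0.1, 0.2, 0.3]
grip_width: 0.0084
```

```bash
python3 - <<'E'
from h import *
im,o=findw(); print(*o,sep='\n')
plan((.095,-.1915),(-59,44),.05)
cv2.imwrite('pics/top5.png',cv2.resize(im[130:330,100:360],None,fx=3,fy=3,interpolation=cv2.INTER_CUBIC))
E
```

```text
((267, 306), 115.5, array([-174.5, -167.9]))
((230, 248), 376.0, array([-88.9, -83.4]))
((157, 204), 1485.0, array([-38.3,  62.1]))
((290, 176), 321.0, array([  60.4, -163.4]))
((110, 173), 241.5, array([  0.4, 158.6]))
((256, 158), 792.5, array([ 80.7, -96.1]))
((166, 162), 1072.5, array([39.3, 62.4]))
((307, 123), 266.5, array([ 164.5, -176.6]))
  sign 1 rot [ 2.207e+00  1.000e-03 -1.000e-03] deg 126.0
  sign -1 rot [-0.935  0.001  0.001] deg 54.0
world tgt [ 0.5943 -0.077   0.05  ] r 0.599 shift tool [ 0.0552  0.0951 -0.0103]
tcp [ 0.4992 -0.0669  0.1052] gate [-2.000e-04 -2.013e-01] j7 -0.41 F [0.6 0.9 0.1] w 0.0085 t 9.175
```

View pics/top5.png

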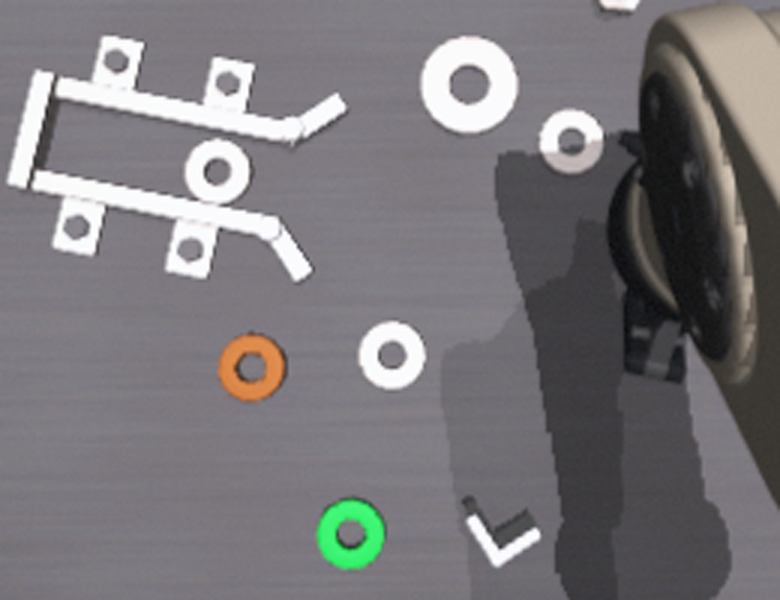

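Call:
apply_moves --series "-0.15 0 0 0 0.015 0 0.1; -0.3 0 0 0 0.03 0 0.1; -0.45 0 0 0 0.05 -0.005 0.1; -0.6 0 0 0.02 0.07 -0.01 0.1; -0.75 0 0 0.04 0.085 -0.01 0.1; -0.9 0 0 0.055 0.0951 -0.01 0.1; -0.935 0 0 0.055 0.0951 -0.0103 0.1; -0.935 0 0 0.055 0.0951 -0.0103 0.1"

```text
clock: 10.18
tcp_pos: [0.5952, -0.0734, 0.0507]
orientation: [0.661, 1.468, -0.661]
contact_force: [0.1, 1.2, -0.5]
grip_width: 0.0085
```

```bash
python3 - <<'E'
from h import *
plan((.095,-.1915),(-59,44),.005)
s=grab_frame('side');cv2.imwrite('pics/side6.png',cv2.resize(s[100:300,180:380],None,fx=3,fy=3,interpolation=cv2.INTER_CUBIC))
E
```

```text
sign 1 rot [-3.138e+00  0.000e+00 -1.000e-03] deg 180.0
  sign -1 rot [ 0.003 -0.    -0.   ] deg 0.0
world tgt [ 0.5943 -0.077   0.005 ] r 0.599 shift tool [ 0.0457 -0.0031  0.0022]
tcp [ 0.5952 -0.0734  0.0507] gate [ 0.0951 -0.1878] j7 0.36 F [ 0.1  1.2 -0.5] w 0.0085 t 10.175
```

View pics/side6.png

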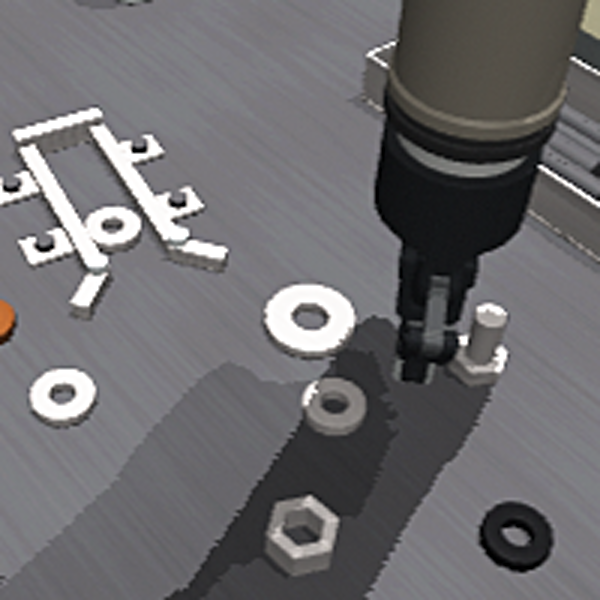

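Call:
apply_moves --series "0 0 0 0.02 -0.003 0 0.1; 0.003 0 0 0.0455 -0.003 0 0.1; 0.003 0 0 0.0455 -0.003 0 0.1; 0.003 0 0 0.0455 -0.003 -0.01 0.1; 0.003 0 0 0.0455 -0.003 -0.02 0.1; 0.003 0 0 0.0455 -0.003 -0.031 0.1; 0.003 0 0 0.0455 -0.003 -0.042 0.1; 0.003 0 0 0.0455 -0.003 -0.053 0.1; 0.003 0 0 0.0455 -0.003 -0.064 0.1; 0.003 0 0 0.0455 -0.003 -0.075 0.1; 0.003 0 0 0.0455 -0.003 -0.083 0.1; 0.003 0 0 0.0455 -0.003 -0.088 0.1"

```text
clock: 11.72
tcp_pos: [0.5344, -0.0098, 0.0048]
orientation: [0.662, 1.468, -0.662]
contact_force: [0.1, -0.9, 1.4]
grip_width: 0.009
```

Call:
apply_moves --series "0 0 0 0 0 0 0.1; 0 0 0 -0.01 0 0.02 0.1; 0 0 0 -0.04 0 0.04 0.1; 0 0 0 -0.08 0 0.06 0.1; 0 0 0 -0.1 -0.02 0.08 0.1; 0 0 0 -0.1 -0.05 0.1 0.1; 0 0 0 -0.1 -0.08 0.11 0.1;  0 0 0 -0.1 -0.1 0.11 0.1; 0 0 0 -0.1 -0.1 0.11 0.1"

```text
clock: 12.85
tcp_pos: [0.5312, -0.1597, 0.1045]
orientation: [0.663, 1.468, -0.664]
contact_force: [0.6, 0.3, 0.0]
grip_width: 0.0085
```

```bash
python3 - <<'E'
from h import *
im,o=findw(); print(*o,sep='\n')
plan((0,-.17),(0,1),.05)
cv2.imwrite('pics/top7.png',cv2.resize(im[100:330,100:360],None,fx=2.6,fy=2.6,interpolation=cv2.INTER_CUBIC))
E
```

```text
((267, 306), 124.0, array([-174.5, -167.9]))
((230, 248), 376.0, array([-88.9, -83.4]))
((322, 219), 132.5, array([  -5.2, -236. ]))
((259, 206), 359.0, array([  -4.4, -119.6]))
((157, 204), 1486.0, array([-38.3,  62.1]))
((110, 173), 241.5, array([  0.4, 158.6]))
((256, 158), 791.5, array([ 80.6, -96.1]))
((166, 162), 1073.5, array([39.3, 62.4]))
((307, 123), 267.5, array([ 164.5, -176.6]))
  sign 1 rot [-2.21e+00  0.00e+00 -1.00e-03] deg 127.0
  sign -1 rot [ 0.931 -0.001 -0.   ] deg 53.0
world tgt [ 0.5058 -0.0363  0.05  ] r 0.507 shift tool [ 0.0548  0.0608 -0.1091]
tcp [ 0.5324 -0.1583  0.1048] gate [ 0.0513 -0.2839] j7 0.57 F [-0.1  0.8 -0.2] w 0.0083 t 12.9
```

View pics/top7.png

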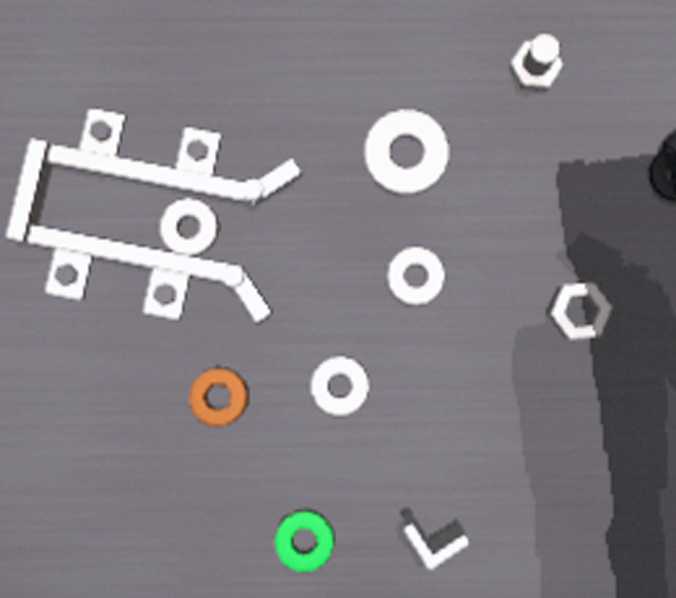

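Call:
apply_moves --series "0.15 0 0 0 0.01 -0.01 0; 0.3 0 0 0 0.02 -0.03 0; 0.45 0 0 0 0.035 -0.05 0; 0.6 0 0 0.01 0.05 -0.07 0; 0.75 0 0 0.03 0.06 -0.09 0; 0.88 0 0 0.055 0.061 -0.108 0; 0.88 0 0 0.075 0.061 -0.109 0; 0.88 0 0 0.075 0.061 -0.109 0"

```text
clock: 13.9
tcp_pos: [0.5055, -0.0345, 0.0288]
orientation: [1.321, 1.135, -1.323]
contact_force: [-0.5, 0.1, -0.9]
grip_width: 0.0001
```

```bash
python3 - <<'E'
from h import *
plan((-.0053,-.1645),(4.4,80),.005)
plan((0.0005,-.07),(4.4,80),.005)
E
```

```text
sign 1 rot [-3.032e+00 -4.000e-03 -1.000e-03] deg 174.0
  sign -1 rot [ 0.11  -0.001  0.002] deg 6.0
world tgt [ 0.5018 -0.0298  0.005 ] r 0.503 shift tool [ 0.0238 -0.0044 -0.0041]
tcp [ 0.5055 -0.0345  0.0288] gate [-0.0006 -0.1683] j7 -0.51 F [-0.5  0.1 -0.9] w 0.0001 t 13.9
  sign 1 rot [-3.032e+00 -4.000e-03 -1.000e-03] deg 174.0
  sign -1 rot [ 0.11  -0.001  0.002] deg 6.0
world tgt [0.527  0.0614 0.005 ] r 0.531 shift tool [ 0.0239  0.0066 -0.0981]
tcp [ 0.5055 -0.0345  0.0288] gate [-0.0006 -0.1683] j7 -0.51 F [-0.5  0.1 -0.9] w 0.0001 t 13.9
```

Call:
apply_moves --series "0.055 0 0 0.004 -0.0044 -0.001 0; 0.11 0 0 0.016 -0.0044 -0.003 0; 0.11 0 0 0.024 -0.0044 -0.004 0; 0.11 0 0 0.024 -0.0034 -0.013 0; 0.11 0 0 0.024 -0.0022 -0.024 0; 0.11 0 0 0.024 -0.0008 -0.036 0; 0.11 0 0 0.024 0.0006 -0.048 0; 0.11 0 0 0.024 0.002 -0.06 0; 0.11 0 0 0.024 0.0036 -0.072 0; 0.11 0 0 0.024 0.005 -0.084 0; 0.11 0 0 0.024 0.0062 -0.094 0; 0.11 0 0 0.024 0.0066 -0.098 0"

```text
clock: 15.4
tcp_pos: [0.5282, 0.0599, 0.0058]
orientation: [1.403, 1.072, -1.402]
contact_force: [-0.9, -1.1, 0.3]
grip_width: 0.0002
```

```bash
python3 - <<'E'
from h import *
plan((.0015,.012),(0,1),.005)
s=grab_frame('side');cv2.imwrite('pics/side8.png',cv2.resize(s[130:290,150:350],None,fx=4,fy=3.75,interpolation=cv2.INTER_CUBIC))
im,o=findw();cv2.imwrite('pics/top8.png',cv2.resize(im[130:330,100:360],None,fx=3,fy=3,interpolation=cv2.INTER_CUBIC))
E
```

```text
sign 1 rot [ 3.084 -0.     0.   ] deg 177.0
  sign -1 rot [-0.057 -0.    -0.   ] deg 3.0
world tgt [0.545  0.1414 0.005 ] r 0.563 shift tool [ 0.0008 -0.0052 -0.0831]
tcp [0.5282 0.0599 0.0058] gate [ 0.0019 -0.0712] j7 -0.79 F [-0.9 -1.1  0.3] w 0.0002 t 15.4
```

View pics/side8.png

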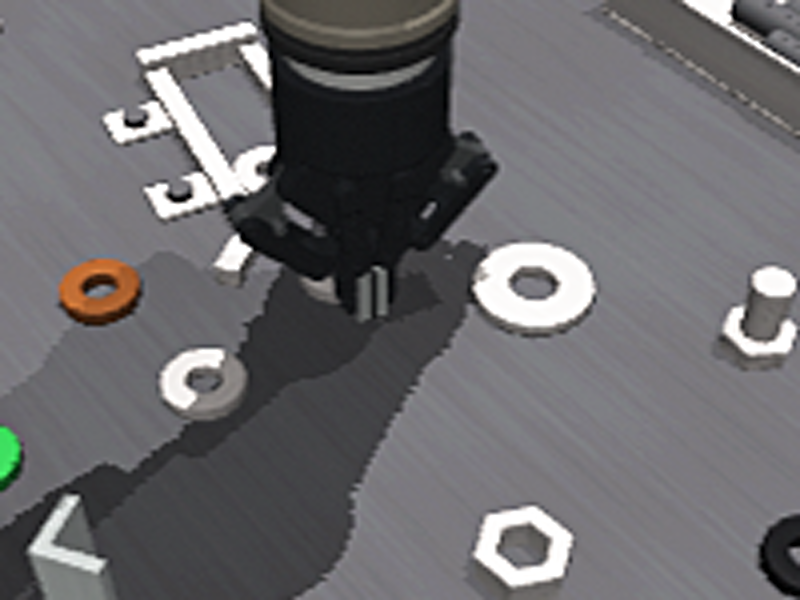

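View pics/top8.png

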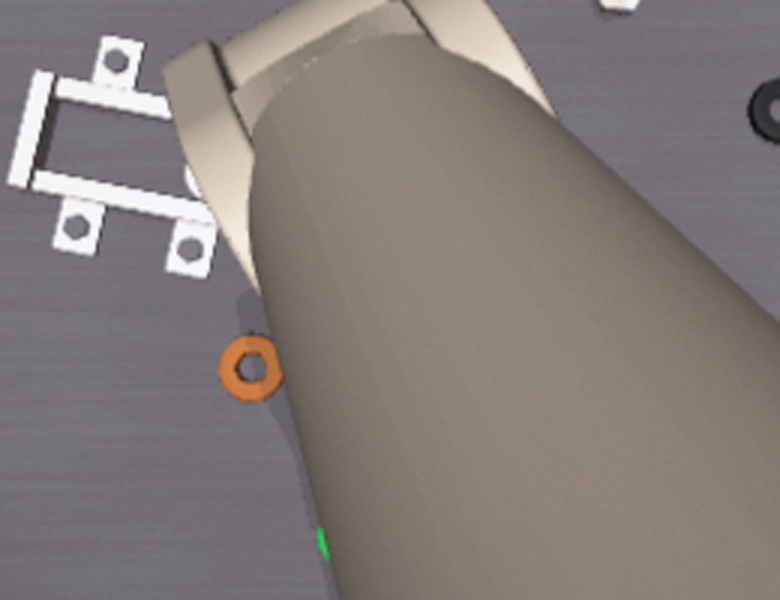

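Call:
apply_moves --series "-0.057 0 0 0 -0.0005 -0.006 0; -0.057 0 0 0 -0.001 -0.014 0; -0.057 0 0 0 -0.0015 -0.022 0; -0.057 0 0 0 -0.002 -0.03 0; -0.057 0 0 0 -0.0025 -0.038 0; -0.057 0 0 0 -0.003 -0.046 0; -0.057 0 0 0 -0.0035 -0.054 0; -0.057 0 0 0 -0.004 -0.062 0; -0.057 0 0 0 -0.0045 -0.07 0; -0.057 0 0 0 -0.005 -0.078 0; -0.057 0 0 0 -0.005 -0.083 0; -0.057 0 0 0 -0.005 -0.083 0"

```text
clock: 17.0
tcp_pos: [0.5452, 0.1412, 0.0058]
orientation: [1.362, 1.103, -1.361]
contact_force: [-0.2, 0.3, 0.6]
grip_width: 0.0001
```

```bash
python3 - <<'E'
from h import *
plan((.0015,.012),(0,1),.005)
E
```

```text
sign 1 rot [ 3.141e+00 -0.000e+00  1.000e-03] deg 180.0
  sign -1 rot [-0.001 -0.001 -0.   ] deg 0.0
world tgt [0.545  0.1414 0.005 ] r 0.563 shift tool [ 0.0008 -0.0003 -0.0001]
tcp [0.5452 0.1412 0.0058] gate [0.0018 0.0119] j7 -0.86 F [-0.2  0.3  0.6] w 0.0001 t 17.0
```

Call:
apply_moves --series "0 0 0 0 0 0.01 0; 0 0 0 0 0 0.03 0; 0 0 0 -0.03 0 0.05 0; 0 0 0 -0.07 0 0.09 0.1; 0 0 0 -0.1 0 0.14 0.1; 0 0 0 -0.1 0 0.18 0.1; 0 0 0 -0.1 0 0.21 0.1; 0 0 0 -0.1 0 0.21 0.1"

```text
clock: 18.0
tcp_pos: [0.4995, -0.0697, 0.1056]
orientation: [1.365, 1.098, -1.369]
contact_force: [0.4, -0.1, -0.1]
grip_width: 0.0086
```

```bash
python3 - <<'E'
from h import *
im,o=findw(); print(*o,sep='\n')
plan((-.1174,-.056),(.752,-.658),.06)
cv2.imwrite('pics/top9.png',cv2.resize(im[130:330,100:360],None,fx=3,fy=3,interpolation=cv2.INTER_CUBIC))
E
```

```text
((267, 306), 115.5, array([-174.5, -167.9]))
((230, 248), 376.0, array([-88.9, -83.4]))
((157, 204), 1918.0, array([-38.3,  62.1]))
((110, 173), 241.5, array([  0.4, 158.6]))
((256, 158), 791.5, array([ 80.6, -96.1]))
((166, 162), 1073.5, array([40.2, 62.6]))
((307, 123), 269.5, array([ 164.5, -175.5]))
  sign 1 rot [-0.858  0.001  0.001] deg 49.0
  sign -1 rot [ 2.284e+00  1.000e-03 -1.000e-03] deg 131.0
world tgt [0.4145 0.0995 0.06  ] r 0.426 shift tool [ 0.0456 -0.1192 -0.145 ]
tcp [ 0.5002 -0.0674  0.1057] gate [ 0.001  -0.2016] j7 -0.41 F [-0.5  0.2  0.4] w 0.0085 t 18.05
```

View pics/top9.png

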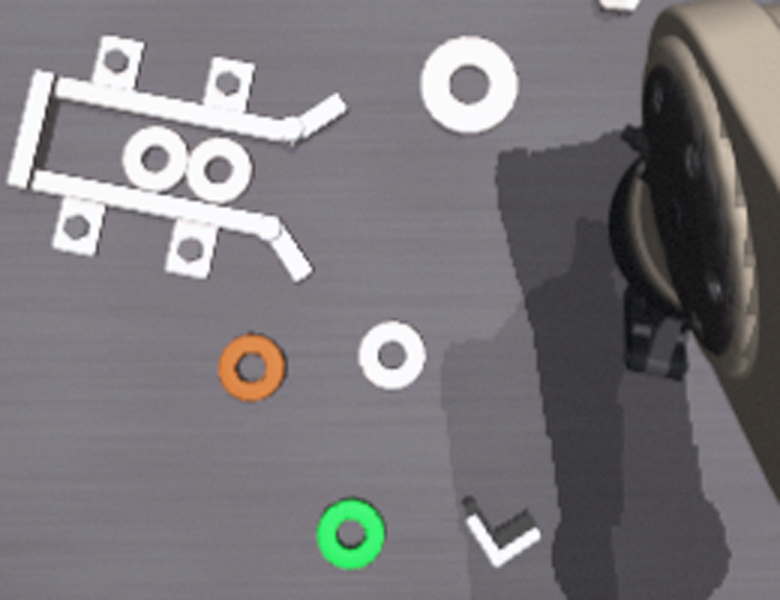

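Two washers are now in the slot, at (155,158) and (218,170) in the crop. Next is the last one, at pixel (230,248).

Call:
apply_moves --series "-0.12 0 0 0 -0.02 -0.02 0.1; -0.24 0 0 0 -0.04 -0.045 0.1; -0.36 0 0 0 -0.065 -0.075 0.1; -0.48 0 0 0 -0.085 -0.1 0.1; -0.6 0 0 0.01 -0.105 -0.125 0.1; -0.72 0 0 0.03 -0.117 -0.14 0.1; -0.84 0 0 0.0456 -0.1192 -0.145 0.1; -0.858 0 0 0.0456 -0.1192 -0.145 0.1; -0.858 0 0 0.0456 -0.1192 -0.145 0.1"

```text
clock: 19.18
tcp_pos: [0.4152, 0.1017, 0.0606]
orientation: [0.722, 1.448, -0.721]
contact_force: [0.1, -0.1, 0.5]
grip_width: 0.0081
```

```bash
python3 - <<'E'
from h import *
plan((-.1174,-.056),(.752,-.658),.005)
s=grab_frame('side');cv2.imwrite('pics/side10.png',cv2.resize(s[130:290,130:330],None,fx=4,fy=3.75,interpolation=cv2.INTER_CUBIC))
E
```

```text
sign 1 rot [ 0.003  0.    -0.   ] deg 0.0
  sign -1 rot [-3.139  0.     0.   ] deg 180.0
world tgt [0.4145 0.0995 0.005 ] r 0.426 shift tool [ 0.0556 -0.0018  0.0014]
tcp [0.4152 0.1017 0.0606] gate [-0.1173 -0.0537] j7 -0.13 F [ 0.1 -0.1  0.5] w 0.0081 t 19.175
```

View pics/side10.png

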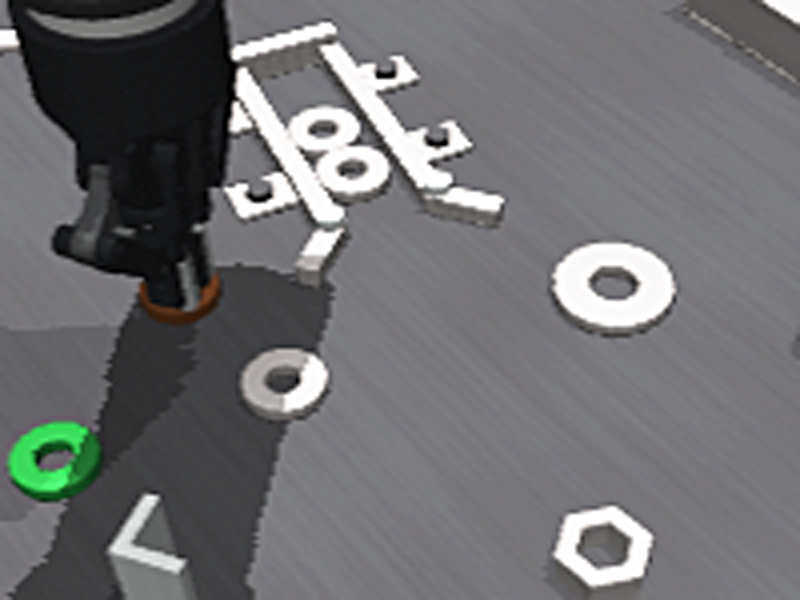

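Down, then push along tool +z by about 80 mm.

Call:
apply_moves --series "0 0 0 0.025 -0.002 0.001 0.1; 0 0 0 0.05 -0.002 0.001 0.1; 0 0 0 0.055 -0.002 0.001 0.1; 0 0 0 0.055 -0.002 0.001 0.1"

```text
clock: 19.73
tcp_pos: [0.4143, 0.0996, 0.0057]
orientation: [0.721, 1.448, -0.72]
contact_force: [-0.6, 0.4, -0.1]
grip_width: 0.0086
```

Call:
apply_moves --series "0 0 0 0 0 0.007 0.1; 0 0 0 0 0 0.015 0.1; 0 0 0 0 0 0.024 0.1; 0 0 0 0 0 0.033 0.1; 0 0 0 0 0 0.042 0.1; 0 0 0 0 0 0.051 0.1; 0 0 0 0 0 0.06 0.1; 0 0 0 0 0 0.069 0.1; 0 0 0 0 0 0.076 0.1; 0 0 0 0 0 0.079 0.1; 0 0 0 -0.01 0 0.06 0.1; 0 0 0 -0.05 0 0.04 0.1"

```text
clock: 21.22
tcp_pos: [0.4356, 0.0688, 0.0548]
orientation: [0.718, 1.452, -0.721]
contact_force: [1.2, 1.1, 0.4]
grip_width: 0.0088
```

```bash
python3 - <<'E'
from h import *
plan((-.056,-.168),(36,69.5),.06)
im,o=findw(); print(*o,sep='\n')
cv2.imwrite('pics/top11.png',cv2.resize(im[130:330,100:360],None,fx=3,fy=3,interpolation=cv2.INTER_CUBIC))
s=grab_frame('side');cv2.imwrite('pics/side11.png',cv2.resize(s[130:290,130:330],None,fx=4,fy=3.75,interpolation=cv2.INTER_CUBIC))
E
```

```text
sign 1 rot [-1.806 -0.005  0.   ] deg 103.0
  sign -1 rot [1.335 0.    0.004] deg 77.0
world tgt [ 0.4514 -0.0228  0.06  ] r 0.452 shift tool [-0.0053 -0.0427  0.0825]
tcp [0.4356 0.0688 0.0548] gate [-0.0904 -0.0817] j7 -0.05 F [1.2 1.1 0.4] w 0.0088 t 21.225
((252, 265), 1100.0, array([-110.7, -128.5]))
((178, 256), 1178.0, array([-121.6,    4.6]))
((260, 225), 354.5, array([ -37.9, -128.7]))
((324, 219), 357.0, array([  -4.6, -238. ]))
((152, 201), 1799.5, array([-34.6,  71.3]))
((110, 173), 237.0, array([  0.4, 158.6]))
((256, 158), 782.0, array([ 81.3, -96. ]))
((166, 162), 1049.0, array([40.2, 62.6]))
((306, 122), 263.0, array([ 164.9, -175. ]))
```

View pics/side11.png

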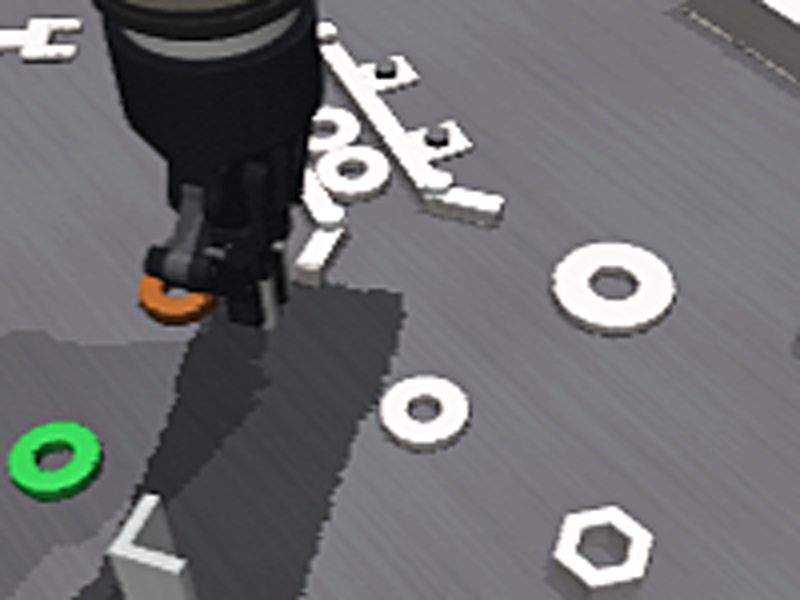

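```bash
python3 - <<'E'
from h import *
plan((-.0566,-.1645),(37.9,68.7),.03)
E
```

```text
sign 1 rot [-1.776  0.005 -0.002] deg 102.0
  sign -1 rot [ 1.365 -0.002 -0.005] deg 78.0
world tgt [ 0.4516 -0.0192  0.03  ] r 0.452 shift tool [ 0.0282 -0.0443  0.08  ]
tcp [0.4381 0.0712 0.0583] gate [-0.0885 -0.0788] j7 -0.05 F [-0.   0.7 -0.7] w 0.0086 t 21.325
```

Call:
apply_moves --series "0.17 0 0 -0.01 -0.02 0 0.1; 0.34 0 0 -0.01 -0.035 0.01 0.1; 0.51 0 0 -0.01 -0.044 0.03 0.1; 0.68 0 0 -0.01 -0.0443 0.05 0.1; 0.85 0 0 -0.01 -0.0443 0.07 0.1; 1.02 0 0 0 -0.0443 0.08 0.1; 1.19 0 0 0.01 -0.0443 0.08 0.1; 1.36 0 0 0.02 -0.0443 0.08 0.1; 1.365 0 0 0.028 -0.0443 0.08 0.1; 1.365 0 0 0.028 -0.0443 0.08 0.1"

```text
clock: 22.58
tcp_pos: [0.4504, -0.0222, 0.0268]
orientation: [1.711, 0.784, -1.713]
contact_force: [0.1, 0.1, -0.0]
grip_width: 0.009
```

```bash
python3 - <<'E'
from h import *
plan((-.0566,-.1645),(37.9,68.7),.005)
plan((-.0134,-.086),(37.9,68.7),.005)
E
```

```text
sign 1 rot [ 3.141e+00  2.000e-03 -1.000e-03] deg 180.0
  sign -1 rot [-0.     0.001  0.001] deg 0.0
world tgt [ 0.4516 -0.0192  0.005 ] r 0.452 shift tool [ 0.0218 -0.0011 -0.0031]
tcp [ 0.4504 -0.0222  0.0268] gate [-0.0571 -0.1677] j7 -1.01 F [ 0.1  0.1 -0. ] w 0.009 t 22.575
  sign 1 rot [ 3.141e+00  2.000e-03 -1.000e-03] deg 180.0
  sign -1 rot [-0.     0.001  0.001] deg 0.0
world tgt [0.5101 0.0486 0.005 ] r 0.512 shift tool [ 0.0217 -0.0012 -0.0927]
tcp [ 0.4504 -0.0222  0.0268] gate [-0.0571 -0.1677] j7 -1.01 F [ 0.1  0.1 -0. ] w 0.009 t 22.575
```

Call:
apply_moves --series "0 0 0 0.012 -0.001 0 0.1; 0 0 0 0.0215 -0.001 0 0.1; 0 0 0 0.0215 -0.001 -0.005 0.1; 0 0 0 0.0215 -0.001 -0.015 0.1; 0 0 0 0.0215 -0.001 -0.026 0.1; 0 0 0 0.0215 -0.001 -0.037 0.1; 0 0 0 0.0215 -0.001 -0.048 0.1; 0 0 0 0.0215 -0.001 -0.059 0.1; 0 0 0 0.0215 -0.001 -0.07 0.1; 0 0 0 0.0215 -0.001 -0.081 0.1; 0 0 0 0.0215 -0.001 -0.089 0.1; 0 0 0 0.0215 -0.001 -0.0925 0.1"

```text
clock: 24.08
tcp_pos: [0.5115, 0.0481, 0.0057]
orientation: [1.715, 0.78, -1.714]
contact_force: [-0.1, -1.0, 0.3]
grip_width: 0.0086
```

Call:
apply_moves --series "0 0 0 0 0 0 0.1; 0 0 0 0 0 0.02 0.1; 0 0 0 -0.03 0 0.04 0.1; 0 0 0 -0.07 0 0.07 0.1; 0 0 0 -0.08 0 0.11 0.1; 0 0 0 -0.08 0 0.15 0.1; 0 0 0 -0.08 0 0.17 0.1; 0 0 0 -0.08 0 0.17 0.1"

```text
clock: 25.08
tcp_pos: [0.3968, -0.0826, 0.0855]
orientation: [1.716, 0.777, -1.719]
contact_force: [0.6, -0.1, 0.4]
grip_width: 0.0086
```

```bash
python3 - <<'E'
from h import *
im,o=findw(); print(*o,sep='\n')
plan((0.001,-.105),(0,1),.03)
cv2.imwrite('pics/top12.png',cv2.resize(im[130:330,100:360],None,fx=3,fy=3,interpolation=cv2.INTER_CUBIC))
E
```

```text
((267, 306), 112.5, array([-175.1, -168.4]))
((324, 219), 356.0, array([  -4.6, -238. ]))
((228, 197), 349.0, array([  0.4, -60.2]))
((157, 204), 1901.0, array([-38.3,  62.1]))
((110, 173), 237.0, array([  0.4, 158.6]))
((256, 158), 788.0, array([ 81.3, -96.2]))
((166, 162), 1054.5, array([39.3, 62.4]))
((307, 123), 263.5, array([ 164.5, -176.6]))
  sign 1 rot [ 2.631e+00  0.000e+00 -1.000e-03] deg 151.0
  sign -1 rot [-0.511  0.001  0.   ] deg 29.0
world tgt [0.5202 0.0271 0.03  ] r 0.521 shift tool [ 0.0556  0.0201 -0.1621]
tcp [ 0.3983 -0.0815  0.0857] gate [-0.0958 -0.2365] j7 -0.8 F [ 1.4 -0.4  1. ] w 0.0085 t 25.125
```

View pics/top12.png

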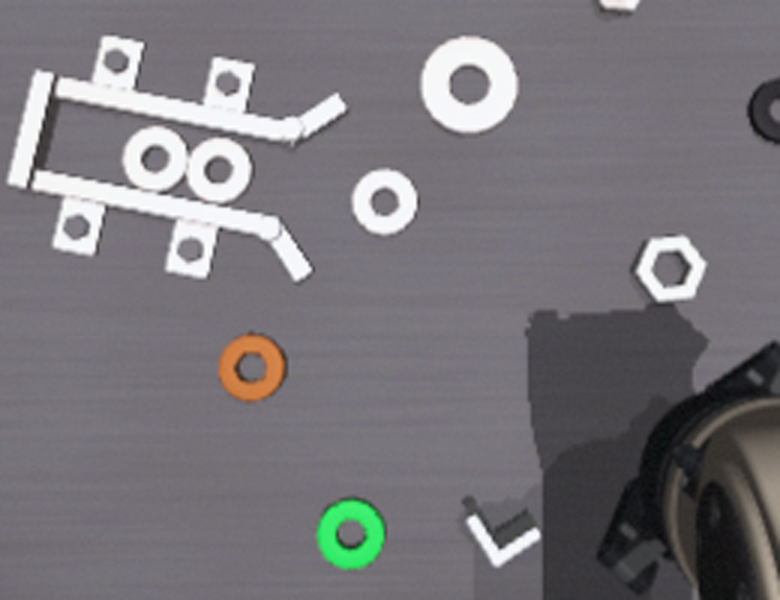

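Call:
apply_moves --series "-0.1 0 0 0 0.003 -0.03 0; -0.2 0 0 0 0.008 -0.06 0; -0.3 0 0 0.01 0.012 -0.09 0; -0.4 0 0 0.02 0.016 -0.12 0; -0.5 0 0 0.04 0.02 -0.15 0; -0.511 0 0 0.0556 0.02 -0.162 0; -0.511 0 0 0.0556 0.02 -0.162 0; -0.511 0 0 0.0556 0.02 -0.162 0"

```text
clock: 26.12
tcp_pos: [0.5201, 0.0276, 0.0302]
orientation: [1.359, 1.104, -1.362]
contact_force: [-0.3, 0.5, 0.7]
grip_width: 0.0002
```

```bash
python3 - <<'E'
from h import *
plan((0.0015,.008),(0,1),.005)
E
```

```text
sign 1 rot [-3.141e+00 -1.000e-03  2.000e-03] deg 180.0
  sign -1 rot [0.001 0.001 0.001] deg 0.0
world tgt [0.5441 0.1375 0.005 ] r 0.561 shift tool [ 0.0251  0.0009 -0.1126]
tcp [0.5201 0.0276 0.0302] gate [ 0.0008 -0.1046] j7 -0.66 F [-0.3  0.5  0.7] w 0.0002 t 26.125
```

Call:
apply_moves --series "0 0 0 0.015 0.001 0 0; 0 0 0 0.0247 0.001 0 0; 0 0 0 0.0247 0.001 -0.008 0; 0 0 0 0.0247 0.001 -0.018 0; 0 0 0 0.0247 0.001 -0.028 0; 0 0 0 0.0247 0.001 -0.038 0; 0 0 0 0.0247 0.001 -0.048 0; 0 0 0 0.0247 0.001 -0.058 0; 0 0 0 0.0247 0.001 -0.066 0; 0 0 0 0.0247 0.001 -0.074 0; 0 0 0 0.0247 0.001 -0.082 0; 0 0 0 0.0247 0.001 -0.088 0"

```text
clock: 27.62
tcp_pos: [0.5398, 0.1146, 0.0053]
orientation: [1.359, 1.105, -1.36]
contact_force: [-1.1, -2.5, 0.4]
grip_width: 0.0002
```

Call:
apply_moves --series "0 0 0 0 0 -0.006 0; 0 0 0 0 0 -0.012 0; 0 0 0 0 0 -0.018 0; 0 0 0 0 0 -0.023 0; 0 0 0 0 0 -0.025 0; 0 0 0 0 0 -0.025 0"

```text
clock: 28.38
tcp_pos: [0.5451, 0.1394, 0.0054]
orientation: [1.36, 1.105, -1.359]
contact_force: [1.1, 0.3, 0.6]
grip_width: -0.0
```

Call:
apply_moves --series "0 0 0 0 0 0.01 0; 0 0 0 0 0 0.03 0; 0 0 0 -0.03 0 0.05 0; 0 0 0 -0.07 0 0.09 0; 0 0 0 -0.1 0 0.14 0; 0 0 0 -0.1 0 0.18 0; 0 0 0 -0.1 0 0.21 0; 0 0 0 -0.1 0 0.21 0"

```text
clock: 29.38
tcp_pos: [0.5004, -0.0713, 0.1052]
orientation: [1.362, 1.1, -1.366]
contact_force: [-0.8, 0.2, 0.7]
grip_width: 0.0001
```

```bash
python3 - <<'E'
from h import *
plan((0.0015,.008),(0,1),.005)
im,o=findw(); print(*o,sep='\n')
g=im.min(axis=2); m=(g<150).astype(np.uint8)  # holes
cs,_=cv2.findContours(m,cv2.RETR_LIST,cv2.CHAIN_APPROX_NONE)
for c in cs:
    a=cv2.contourArea(c); (u,v),r=cv2.minEnclosingCircle(c)
    if 20<a<110 and 100<u<210 and 165<v<210: print('hole',round(u,1),round(v,1),a,(1000*w2g(ray('top',(u,v),.01))).round(1))
cv2.imwrite('pics/top13.png',cv2.resize(im[130:330,100:360],None,fx=3,fy=3,interpolation=cv2.INTER_CUBIC))
s=grab_frame('side');cv2.imwrite('pics/side13.png',cv2.resize(s[120:280,150:350],None,fx=4,fy=3.75,interpolation=cv2.INTER_CUBIC))
E
```

```text
sign 1 rot [ 3.138e+00  1.000e-03 -3.000e-03] deg 180.0
  sign -1 rot [-0.004  0.002  0.001] deg 0.0
world tgt [0.5441 0.1375 0.005 ] r 0.561 shift tool [ 0.0998 -0.0012 -0.2135]
tcp [ 0.5004 -0.0713  0.1052] gate [ 0.0019 -0.2053] j7 -0.39 F [-0.8  0.2  0.7] w 0.0001 t 29.375
((267, 306), 115.5, array([-174.5, -167.9]))
((157, 204), 2354.0, array([-38.3,  62.1]))
((110, 173), 241.0, array([  0.4, 158.6]))
((256, 158), 791.5, array([ 80.6, -96.1]))
((166, 162), 1073.5, array([40.2, 62.6]))
((307, 123), 267.5, array([ 164.5, -176.6]))
hole 125.0 205.0 38.0 [-51.6 118.2]
hole 161.0 195.5 36.0 [-21.8  58.5]
hole 142.0 191.5 35.0 [-21.6  93.9]
hole 173.3 186.4 45.5 [-1.1 40.5]
hole 152.5 182.0 48.0 [-0.9 79.3]
hole 131.3 178.3 46.5 [ -1.9 118.5]
```

View pics/top13.png

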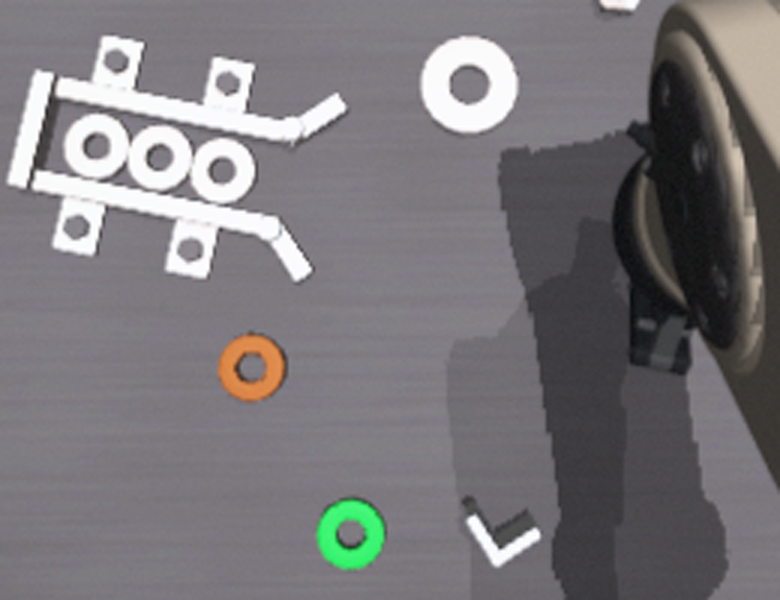

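View pics/side13.png

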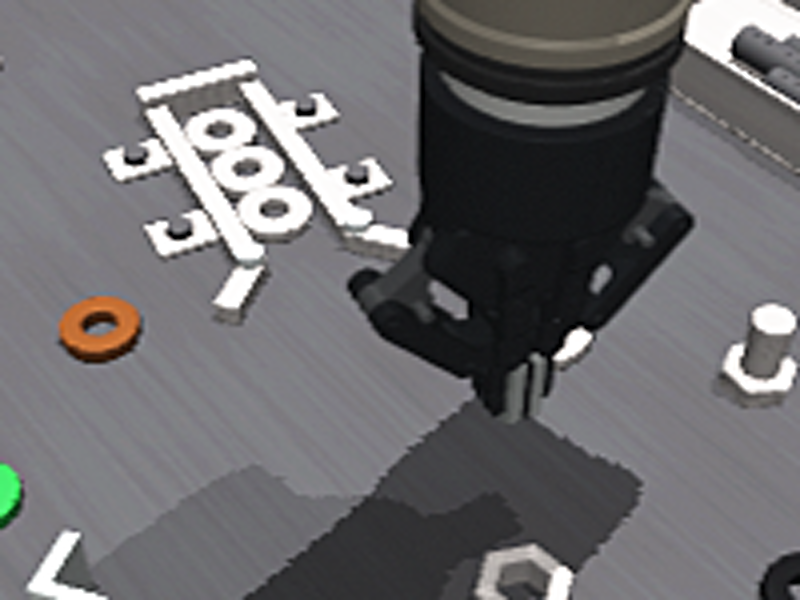

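```bash
python3 -c "
from bench import *
print(get_obs()['qvel'].round(3)); print(hand_in())"
```

```text
[-0.028  0.007 -0.018 -0.009 -0.004 -0.    -0.002]
the job is handed in; nothing more can be done
None
```

I swept all three small washers along the bench, one at a time and without lifting them, through the gate into the feed slot. I handed the job in at about 29.4 s of the 72 s allowed; the hand-in gave no verdict.

**Washers:** In the last top view the three lie in single file, with centres about 40, 79 and 118 mm past the gate. They are within 2 mm of the centre line, and in both views they look flat.

**Parts to leave alone:** In the last top view the large washer, bolt and offcut had moved less than 1 mm or so by measurement. The nut was hidden under the arm in that picture; when last measured at 25.1 s it had not moved, and the final side view shows nothing amiss with it.

**Robot:** The gripper was about 10 cm above the bench and touching nothing, and the measured contact forces stayed at only a few newtons.

**Disagreement:** The side and top cameras disagreed by about 3–5 mm. The top camera was offset from the arm by about 1–2 mm sideways, which I allowed for in the later pushes.

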